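Find the full centrifuge bucket and show it to the code reader

ROBOT

A 6-joint arm with a two-finger parallel gripper is mounted at the origin on the work surface. World frame = base frame: x ahead of the robot, y to its left, z up, the work surface at z = 0. Lengths are in mm, angles in rad, forces in N, time in s.
With the tool pointing down it reaches from about 400 to 925 mm from the base axis. Payload 12.5 kg.
Tool frame: the origin (TCP) lies at the very end of the fingers, on their centre line; the grasp point (between the pads) lies 19 mm behind it; z points along the fingers, y is the line along which they close (so a half turn about z gives the same grasp; the last joint's range is limited). The gripper opens to 95 mm and grips with 3 to 60 N. Pads are 20 mm wide; open, the fingers measure 119 mm over their backs; the gripper's body (75 mm by 180 mm) begins 59 mm behind the grasp point.
Start: joints at [-0.106, 0.491, 1.559, -0, 1.092, -0.106], TCP at [625.021, 0.02, 175.161] pointing down, gripper open.
Joint ranges: [-3.1, 3.1], [-0.84, 2.19], [0.05, 2.79], [-1.13, 4.28], [0.06, 2.93], [-2.69, 2.69]. Speed limits (rad/s): [2.22, 2.22, 2.79, 3.14, 3.14, 3.14].

INTERFACE

Orientations are given as a unit quaternion [w, x, y, z].
In Python, from cell import sense, get_image, calibration, finish_job gives the robot as it stands.
- The arm moves only by the tool move_arm, never from a script. Its argument "plan" is text: rows parted by semicolons, each of 5 numbers parted by spaces: the shift along the world's x, y, z in mm, then the turn about the world's z in degrees, then the opening, from 0 (shut) to 1 (fully open). A call has 1 to 10 rows; each row shifts and turns the commanded pose from where the row before left it; what a row does not reach is not made up. A row lasts 1/12 s, in which the tool goes at most 41.7 mm and 7.16 degrees, less where a joint would pass 70% of its speed; a pose out of reach is approached as far as the arm can. A call is refused whole if a number of a shift passes 41.7 or a number of a turn 7.16, either way. A call with a gripper value outside its range is refused whole. The fingers move at their own pace and stop on an object; "newtons" is the grip in N (left out, the last holds). Time passes only in rows, so rows that do not move let the fingers close. It gives the time, the measured TCP pose, the force, the opening and the grip force at its end, in the units of the state.
- sense(): the state, without advancing time (a new reading comes with each control period).
- get_image(name): name is "scene" or "side" or "wrist"; returns the picture (480x640x3 uint8, red, green, blue); there is no depth.
- calibration(name): a dict with "vertical_fov" (degrees; the focal length in pixels is half the picture's height over the tangent of half this angle, whatever the lens; pixels are square), "cx", "cy" (the principal point, pixels), "origin" and "orientation" of the camera in the world. Camera axes: x right, y down, z forward; pixel columns grow to the right and rows downward; lengths in mm; the calibration is good to about 2 mm. The wrist camera is an equidistant fisheye: a pixel r from the principal point sees the ray r / f radians off the axis. A picture is of the moment at which its call begins: read the wrist's pose just before it. calibration takes no time and is no camera call; for the wrist camera it gives the pose at the moment of the call.
- finish_job(): hands the job in; it is judged then, once.
The state is a dict: "time_s": time; "joint_pos": joint angles; "qvel": joint speeds; "joint_efforts": joint torques, N m; "position": TCP position; "eef_rot": TCP orientation; "contact_force": force on the tool from outside, world axes, zero at the start; "ft_torque": the same for the moment, N m; "grip_width": finger opening in mm; "grasp_force": force on a finger pad.
Only numpy, scipy, OpenCV 4.12 (cv2) and the standard library are available. Lean on these libraries where they do the work, as an engineer would, in place of code of your own. Each camera call takes 0.05 s, during which the arm holds its last target. There are 200 camera calls.

TASK

Take the hood off the two closed centrifuge buckets and stand it on the bench clear of their pad. Then lift the left bucket (as the robot sees it) a few centimetres off the pad, stand it back upright on the pad and let go, lift the right one likewise, and judge by weight which of the two is the full, heavier one. Finish while holding the heavier bucket still and upright in the gripper, about 5 cm above the middle of the code reader's glass window, with the lighter one standing upright on the pad; leave the rack, tip box and jar alone.

Things in the scene. Friction and masses are not known exactly. Their poses are not given: they have to be found in the camera images.
- pad: fixed black rubber pad on the bench, 130 mm (its x) by 230 mm (its y), 4 mm thick, turned by up to 0.35 rad. Origin: centre of its underside, on the bench; z up. The buckets stand at about y = +55 mm and y = -55 mm in its frame, x = 0, on its top.
- bucket_left: closed aluminium bucket, an upright cylinder 50 mm in diameter, 72 mm high with a flat lid and a 24 mm wide, 3 mm high boss on it; gripped across its wall. Origin: centre of underside; z up. Its twin looks alike; either may be the full one, about 0.5 kg against 0.25 kg; the contents, unseen, may shift by 3 mm. On the pad's +y half, left seen from the robot.
- bucket_right: closed aluminium bucket, an upright cylinder 50 mm in diameter, 72 mm high with a flat lid and a 24 mm wide, 3 mm high boss on it; gripped across its wall. Origin: centre of underside; z up. Its twin looks alike; either may be the full one, about 0.5 kg against 0.25 kg; the contents, unseen, may shift by 3 mm. On the pad's -y half, right seen from the robot.
- hood: loose grey hood, 0.2 kg, over both buckets: flat top 90 (x) by 204 mm (y), upper face 98 mm above its foot; 4 mm end walls at y = +-100 mm down to the foot; open to +x and -x. Round black knob amid the top: 28 mm diameter, 108 to 134 mm above the foot, on a neck 18 mm thick. Origin: centre, at foot level; z up. Lift it 85 mm to pass over the buckets.
- reader: fixed white flatbed code reader, 150 x 150 mm, 60 mm high, to the robot's right of the pad. Origin: centre of its underside; z up.
- window (a point): centre of the reader's 90 x 90 mm glass window, on its upper face, 60 mm above the bench; z up.
- tube_rack: bystander: loose green tube rack, 85 x 160 x 40 mm, at the far side of the bench. Origin: centre of its block's underside.
- tip_box: bystander: loose blue pipette tip box with a clear lid, 84 x 124 x 67 mm, at the far left. Origin: centre of its underside.
- reagent: bystander: loose amber jar, 60 mm diameter, 110 mm high, at the far right. Origin: centre of its underside.
Not all that is in view belongs to the job. What is shaped like the bucket_left but green or yellow is not meant.

How it is judged (in metres and radians):
On the way, in this order (a step that is already met when the one before it is completed fails the run):
1. the hood stands upright on the bench, let go, clear of the pad (horizontal distance between hood and pad above 0.12 m and height (world z) of hood below 0.003 m and angle between hood's own z axis and vertical below 0.05 rad and contact force between the fingers and hood below 0.3 N and z of each of bucket_left, bucket_right in the frame of pad below 0.009 m and x of bucket_left in the frame of pad between -0.07 and 0.07 m and y of bucket_left in the frame of pad between -0.12 and 0.12 m and angle between each of bucket_left, bucket_right's own z axis and vertical below 0.1 rad and contact force between the fingers and bucket_left below 0.3 N and x of bucket_right in the frame of pad between -0.07 and 0.07 m and y of bucket_right in the frame of pad between -0.12 and 0.12 m and contact force between the fingers and bucket_right below 0.3 N), for 0.2 s.
2. the left bucket is held at least 20 mm clear of the pad while the right one stands on the pad (z of bucket_left in the frame of pad above 0.024 m and angle between bucket_left's own z axis and vertical below 0.35 rad and contact force between the fingers and bucket_left above 1 N and z of bucket_right in the frame of pad below 0.009 m and x of bucket_right in the frame of pad between -0.07 and 0.07 m and y of bucket_right in the frame of pad between -0.12 and 0.12 m and angle between bucket_right's own z axis and vertical below 0.1 rad and contact force between the fingers and bucket_right below 0.3 N), for 0.2 s.
3. the left bucket stands upright on the pad, let go, and the right one is held at least 20 mm clear of the pad (z of bucket_right in the frame of pad above 0.024 m and angle between bucket_right's own z axis and vertical below 0.35 rad and contact force between the fingers and bucket_right above 1 N and z of bucket_left in the frame of pad below 0.009 m and x of bucket_left in the frame of pad between -0.07 and 0.07 m and y of bucket_left in the frame of pad between -0.12 and 0.12 m and angle between bucket_left's own z axis and vertical below 0.1 rad and contact force between the fingers and bucket_left below 0.3 N), for 0.2 s.
At the end, for the whole second after the job is handed in: Fingers alone carry the heavier bucket, at rest, upright within 0.17 rad, underside 20-90 mm above the window, 35 mm from its centre at most; the lighter stands upright on the pad (pressing under 3.5 N), let go; the hood stands on the bench over 120 mm from the pad's centre (((contact force between the fingers and bucket_left above 1 N and contact force between bucket_right and pad between 0.5 and 3.5 N and contact force between bucket_left and reader below 0.2 N and horizontal distance between bucket_left and window below 0.035 m and z of bucket_left in the frame of window between 0.02 and 0.09 m and angle between bucket_left's own z axis and vertical below 0.17 rad and linear speed of bucket_left below 0.02 m/s and z of bucket_right in the frame of pad below 0.009 m and x of bucket_right in the frame of pad between -0.07 and 0.07 m and y of bucket_right in the frame of pad between -0.12 and 0.12 m and angle between bucket_right's own z axis and vertical below 0.1 rad and contact force between the fingers and bucket_right below 0.3 N) or (contact force between the fingers and bucket_right above 1 N and contact force between bucket_left and pad between 0.5 and 3.5 N and contact force between bucket_right and reader below 0.2 N and horizontal distance between bucket_right and window below 0.035 m and z of bucket_right in the frame of window between 0.02 and 0.09 m and angle between bucket_right's own z axis and vertical below 0.17 rad and linear speed of bucket_right below 0.02 m/s and z of bucket_left in the frame of pad below 0.009 m and x of bucket_left in the frame of pad between -0.07 and 0.07 m and y of bucket_left in the frame of pad between -0.12 and 0.12 m and angle between bucket_left's own z axis and vertical below 0.1 rad and contact force between the fingers and bucket_left below 0.3 N)) and horizontal distance between hood and pad above 0.12 m and height (world z) of hood below 0.003 m and angle between hood's own z axis and vertical below 0.05 rad and contact force between the fingers and hood below 0.3 N); the arm keeps its last pose, push and grip.
It fails at once if the tube rack is moved by more than 20 mm (distance of tube_rack from where it was at the start of the episode above 0.02 m).
It fails at once if the tip box is moved by more than 20 mm (distance of tip_box from where it was at the start of the episode above 0.02 m).
It fails at once if the reagent jar is moved by more than 20 mm (distance of reagent from where it was at the start of the episode above 0.02 m).
It fails at once if a bucket is tipped over (angle between any of bucket_left, bucket_right's own z axis and vertical above 0.7 rad).
It also fails if it takes over 67 s, if anything falls off the work surface, if the arm or the gripper's body presses on something with over 40 N, if the wrist force passes 120 N, or if a joint passes its speed limit or range.

## Working session

There is one attempt and no reset: what is moved stays moved. The work goes in short steps, Python scripts to look and compute and a tool call to move; the robot and the scene stay as the last step left them, time stands still between calls to the robot, and variables do not carry over. Pictures are saved under pics/ and viewed, at most 10 in all, crops included, and the job is handed in when it is done.

Besides the shell and the picture viewer there is one more tool, called after "Emit:" as name(argument=value, ...) on one line, values as JSON. move_arm: Moves the arm, as the interface text tells. Its arguments: {"type":"object","properties":{"plan":{"type":"string"},"newtons":{"type":"number"}},"required":["plan"]}

```bash
mkdir -p pics; cat > h.py <<'E'
import numpy as np, cv2
from scipy.spatial.transform import Rotation as R
from cell import sense,get_image,calibration,finish_job
def cal(n):
    c=calibration(n); o=c["orientation"]
    return dict(f=240/np.tan(np.radians(c["vertical_fov"])/2),cx=c["cx"],cy=c["cy"],o=np.array(c["origin"]),R=R.from_quat([o[1],o[2],o[3],o[0]]))
def ray(c,u,v,fish=False):
    x,y=(u-c["cx"])/c["f"],(v-c["cy"])/c["f"]
    if fish:
        r=np.hypot(x,y)+1e-12; d=np.array([np.sin(r)*x/r,np.sin(r)*y/r,np.cos(r)])
    else: d=np.array([x,y,1.])
    return c["R"].apply(d)
def at_z(n,u,v,z,c=None):
    c=c or cal(n); d=ray(c,u,v,n=="wrist"); return c["o"]+d*(z-c["o"][2])/d[2]
def save(n,fn):
    im=get_image(n); cv2.imwrite("pics/"+fn,im[:,:,::-1]); return im
E
python3 - <<'E'
from h import *
for n in("scene","side"): save(n,n+"0.png"); c=cal(n); print(n,c["o"],c["f"],c["cx"],c["cy"],c["R"].as_matrix().round(3).tolist())
print(sense())
E
```

```text
scene [860.31000321 326.53215345 809.74518064] 488.99713272308037 315.2734280995779 231.67035428329777 [[-0.73, 0.598, -0.33], [0.683, 0.632, -0.366], [-0.01, -0.493, -0.87]]
side [-214.25120278  926.57591322  758.31888784] 617.5823085301673 320.0869825136262 241.64132097309536 [[-0.755, -0.325, 0.569], [-0.655, 0.365, -0.662], [0.007, -0.872, -0.489]]
{'time_s': 0.1, 'joint_pos': array([-1.05595470e-01,  4.91487414e-01,  1.55940009e+00, -1.98329990e-05,
        1.09171109e+00, -1.05613840e-01]), 'qvel': array([-0.00028443, -0.00293326, -0.00090224,  0.00060852,  0.00175705,
        0.00080072]), 'joint_efforts': array([ 2.47082615e-03, -6.13621187e+01, -2.58604574e+01,  6.93451893e-02,
        4.70101309e-02, -2.07912552e-05]), 'position': array([6.24736155e+02, 4.80084250e-02, 1.74623590e+02]), 'eef_rot': array([-3.85631750e-04,  7.07096961e-01,  7.07116422e-01, -3.23026333e-04]), 'contact_force': array([ 0.23088433, -0.17476354, -0.46322563]), 'ft_torque': array([-0.02499312,  0.02959446, -0.05939426]), 'grasp_force': 0.0, 'grip_width': 95.44004832592763}
```

View pics/scene0.png

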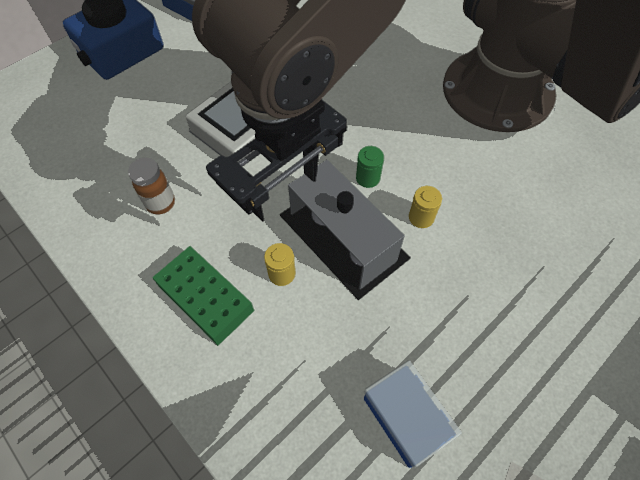

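View pics/side0.png

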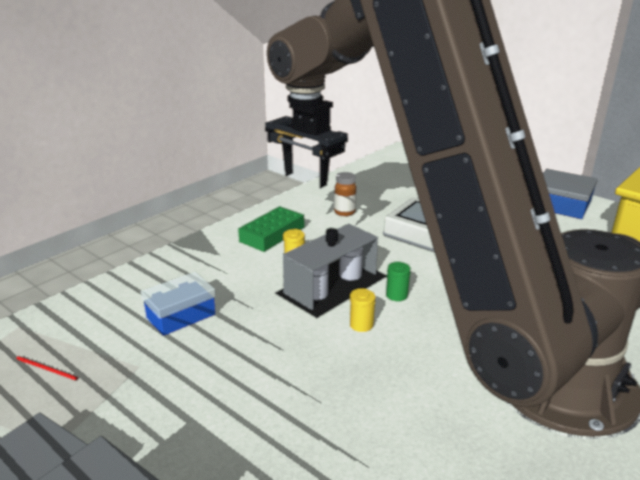

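The scene image shows the hood knob at about (345,198), pad corners near (283,216), (359,297) and (410,256), and the reader partly hidden at (225,115). There are decoys at (370,165), (425,205) and (280,265). The side image shows the knob at about (332,236).

```bash
python3 - <<'E'
from h import *
a=cv2.imread("pics/scene0.png")
c1=cv2.resize(a[150:300,270:470],None,fx=4,fy=4,interpolation=cv2.INTER_CUBIC); cv2.imwrite("pics/c1.png",c1)
for nm,n,u,v,z in [("knob","scene",345,198,138),("knobside","side",332,232,138),("padA","scene",283,216,4),("padB","scene",359,297,4),("padC","scene",410,256,4),
 ("green","scene",370,155,75),("yelA","scene",427,194,75),("yelB","scene",279,254,75),("rack1","scene",253,310,0),("rack2","scene",192,247,40),("rack3","scene",218,343,0),("rack4","scene",154,275,40),
 ("tip1","scene",365,398,67),("tip2","scene",407,363,67),("tip3","scene",457,432,67),("tip4","scene",410,466,67),("jar","scene",160,208,0),
 ("readL","scene",189,119,60),("win1","scene",204,118,60),("win2","scene",231,137,60),("readN","scene",229,154,60)]:
    print(nm,at_z(n,u,v,z).round())
E
```

```text
knob [527.  31. 138.]
knobside [516.  39. 138.]
padA [576. -80.   4.]
padB [589. 137.   4.]
padC [463. 145.   4.]
green [392. -33.  75.]
yelA [382.  99.  75.]
yelB [656.   7.  75.]
rack1 [740.  26.   0.]
rack2 [ 749. -125.   40.]
rack3 [820.  31.   0.]
rack4 [ 830. -126.   40.]
tip1 [717. 268.  67.]
tip2 [634. 276.  67.]
tip3 [655. 389.  67.]
tip4 [736. 373.  67.]
jar [ 738. -263.    0.]
readL [ 582. -357.   60.]
win1 [ 559. -339.   60.]
win2 [ 550. -261.   60.]
readN [ 579. -230.   60.]
```

View pics/c1.png

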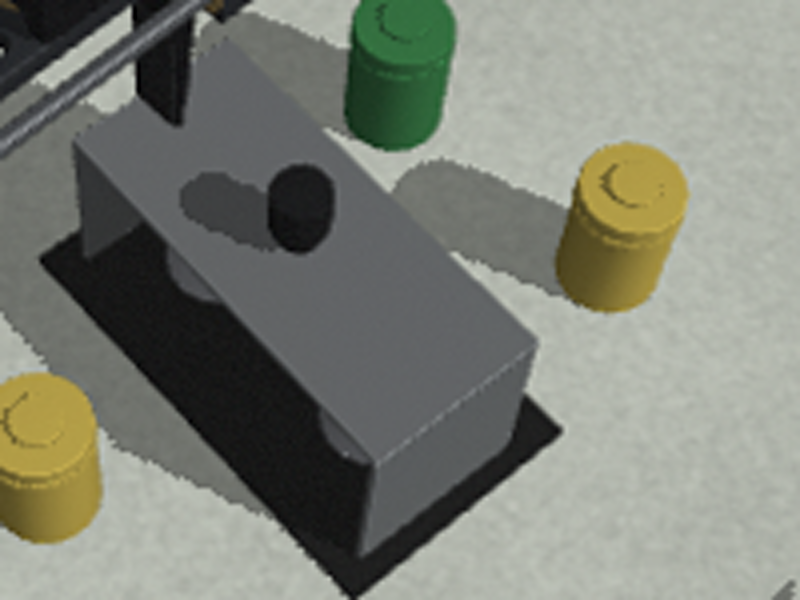

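```bash
python3 - <<'E'
from h import *
f=lambda u,v,z:at_z("scene",u,v,z)
k=f(345.2,196.2,138); A,B,C=f(280,214.7,4),f(358.5,299.5,4),f(410.5,258,4)
h=[f(288.5,185.5,102),f(363.75,265.75,102),f(404.25,235.75,102),f(326,159.5,102)]
print("knob",k); print("pad",A,B,C,np.linalg.norm(A-B),np.linalg.norm(B-C),"centre",(A+C)/2)
for p,q in((A,B),(h[0],h[1]),(h[3],h[2])): d=(q-p)[:2]; print("yaw",np.arctan2(-d[0],d[1]),np.linalg.norm(d))
print("hood",np.round(h),np.mean(h,0))
E
```

```text
knob [523.9210711   29.00496149 138.        ]
pad [578.41891213 -86.63508738   4.        ] [593.01068365 139.73506531   4.        ] [465.76596433 148.32938009   4.        ] 226.83995641705667 127.53462604489553 centre [522.09243823  30.84714636   4.        ]
yaw -0.06437072939931272 226.83995641705667
yaw -0.08032485541814682 200.11285152560612
yaw -0.07613339959288243 203.7948823832824
hood [[562. -72. 102.]
 [578. 128. 102.]
 [490. 136. 102.]
 [475. -68. 102.]] [526.46796837  31.15791336 102.        ]
```

Emit:
move_arm(plan="-30 10 0 -2 1;-35 10 0 -2 1;-35 10 0 0 1;0 0 0 0 1;0 0 -30 0 1;0 0 -30 0 1;0 0 -7 0 1;0 0 0 0 1", newtons=40)

```text
time_s: 0.77
position: [524.1, 30.0, 106.6]
eef_rot: [-0.001, 0.731, 0.682, -0.001]
contact_force: [-0.1, -0.5, -0.1]
grip_width: 95.4
grasp_force: 0.0
```

```bash
python3 - <<'E'
from h import *
print(sense()["position"]); im=save("wrist","w1.png"); c=cal("wrist"); print(c)
E
```

```text
[524.12265434  30.00259849 106.56884467]
{'f': np.float64(371.64829954431775), 'cx': 320.85292137257807, 'cy': 240.72461139501075, 'o': array([530.4839451 ,  97.45400357, 317.42805315]), 'R': Rotation.from_matrix(array([[ 9.97631591e-01, -6.65213655e-02, -1.74961623e-02],
                            [-6.87793362e-02, -9.67645443e-01, -2.42758521e-01],
                            [-7.81453472e-04,  2.43386944e-01, -9.69928959e-01]]))}
```

View pics/w1.png

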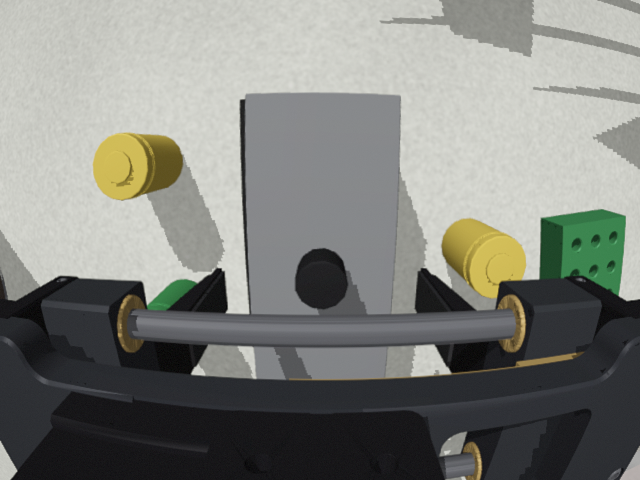

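The wrist view shows the knob at (321,278), midway between the finger tips (222 and 418), so I close now.

Emit:
move_arm(plan="0 0 0 0 0.2;0 0 0 0 0.2;0 0 0 0 0.2;0 0 0 0 0.2;0 0 0 0 0.2;0 0 0 0 0.2;0 0 0 0 0.2;0 0 0 0 0.2", newtons=40)

```text
time_s: 1.48
position: [525.0, 30.0, 108.2]
eef_rot: [0.0, 0.731, 0.682, 0.0]
contact_force: [0.6, -0.8, 0.1]
grip_width: 47.5
grasp_force: 0.0
```

Emit:
move_arm(plan="0 0 0 0 0.2;0 0 0 0 0.2;0 0 0 0 0.2;0 0 0 0 0.2;0 0 0 0 0.2;0 0 0 0 0.2")

```text
time_s: 1.98
position: [525.0, 30.0, 108.1]
eef_rot: [0.0, 0.731, 0.682, 0.0]
contact_force: [0.1, 0.6, 0.2]
grip_width: 19.4
grasp_force: 0.0
```

```bash
python3 - <<'E'
from h import *
save("wrist","w2.png");save("scene","s2.png")
a=cv2.imread("pics/w2.png")[180:380,160:480];b=cv2.imread("pics/s2.png")[120:320,220:540]
cv2.imwrite("pics/c2.png",np.vstack([cv2.resize(a,None,fx=1.5,fy=1.5),cv2.resize(b,None,fx=1.5,fy=1.5)]))
c=cal("wrist")
from numpy import *
for p in([525,30,108],[525,30,138],[525,30,112],[515,30,108],[535,30,108]):
    d=c["R"].inv().apply(array(p)-c["o"]); t=arccos(d[2]/linalg.norm(d)); r=c["f"]*t/hypot(d[0],d[1]); print(p,c["cx"]+r*d[0],c["cy"]+r*d[1])
E
```

```text
[525, 30, 108] 319.7572737346597 265.5079422736809
[525, 30, 138] 319.6460299162902 283.37649181079564
[525, 30, 112] 319.74405098102267 267.61970151325613
[515, 30, 108] 302.9404174359121 266.59524321583086
[535, 30, 108] 336.60735390301596 264.3845412877174
```

View pics/c2.png

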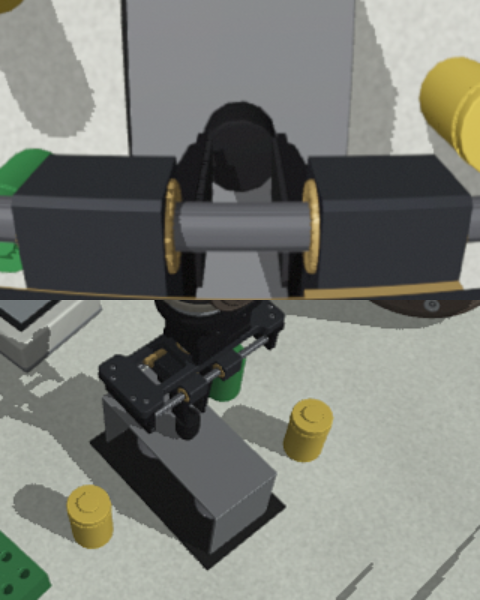

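```bash
python3 - <<'E'
from h import *
save("side","d2.png")
w=cv2.imread("pics/w2.png");s=cv2.imread("pics/s2.png");d=cv2.imread("pics/d2.png")
def proj(n,p):
    c=cal(n); q=c["R"].inv().apply(np.array(p,float)-c["o"])
    if n=="wrist":
        t=np.arccos(q[2]/np.linalg.norm(q)); r=c["f"]*t/np.hypot(q[0],q[1])
    else: r=c["f"]/q[2]
    return c["cx"]+r*q[0],c["cy"]+r*q[1]
out=[]
for n,im,u0,v0,W,H in(("wrist",w,260,220,120,90),("scene",s,300,150,100,75),("side",d,280,190,100,75)):
    k=400/W; cr=cv2.resize(im[v0:v0+H,u0:u0+W],(400,300),interpolation=cv2.INTER_CUBIC)
    cr=cv2.convertScaleAbs(cr,alpha=1.8,beta=20)
    for p,col in(([525,30,108],(0,0,255)),([525,30,138],(0,255,0))):
        u,v=proj(n,p); print(n,p,u,v); cv2.drawMarker(cr,(int((u-u0)*k),int((v-v0)*k)),col,0,14,1)
    out.append(cr)
cv2.imwrite("pics/c3.png",np.vstack([np.hstack(out[:2]),np.hstack([out[2],out[2]*0])]))
E
```

```text
wrist [525, 30, 108] 319.75615277132755 265.50675018520195
wrist [525, 30, 138] 319.6450549293704 283.3749012521647
scene [525, 30, 108] 344.40273183579615 206.74530066415235
scene [525, 30, 138] 345.1611675948062 196.9435546316571
side [525, 30, 108] 331.26010350897985 241.57914260851456
side [525, 30, 138] 331.48968770561765 229.30276885091632
```

View pics/c3.png

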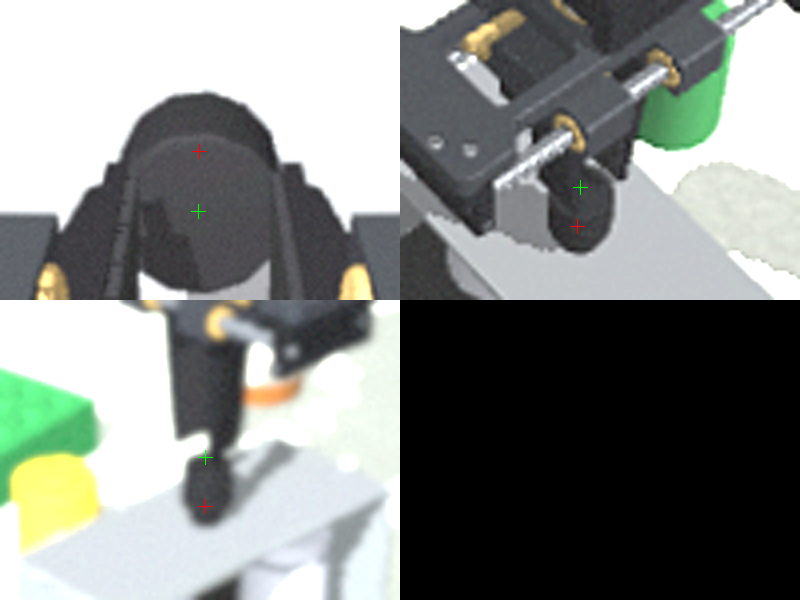

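The crops show the knob exactly where I measured it in all three views. The fingertips appear above or behind it, so I check the real tip position against the first pictures.

```bash
cat >> h.py <<'E'
def proj(n,p,c=None):
    c=c or cal(n); q=c["R"].inv().apply(np.array(p,float)-c["o"])
    if n=="wrist":
        t=np.arccos(q[2]/np.linalg.norm(q)); r=c["f"]*t/np.hypot(q[0],q[1])
    else: r=c["f"]/q[2]
    return np.array([c["cx"]+r*q[0],c["cy"]+r*q[1]])
def tri(obs):
    A=np.zeros((3,3));b=np.zeros(3)
    for n,u,v in obs:
        c=cal(n);d=ray(c,u,v,n=="wrist");d/=np.linalg.norm(d);M=np.eye(3)-np.outer(d,d);A+=M;b+=M@c["o"]
    return np.linalg.solve(A,b)
E
python3 - <<'E'
from h import *
for x in(573,677):
  for z in(175,215): print(x,z,[proj(n,[x,0,z]).round() for n in("scene","side")])
a=cv2.imread("pics/scene0.png")[100:235,190:340];b=cv2.imread("pics/side0.png")[105:205,250:361]
cv2.imwrite("pics/c4.png",np.hstack([cv2.convertScaleAbs(cv2.resize(i,(400,360),interpolation=2),alpha=1.8,beta=20) for i in(a,b)]))
print(tri([("scene",315,180),("side",323,187)]))
E
```

```text
573 175 [array([311., 190.]), array([324., 203.])]
573 215 [array([310., 175.]), array([324., 186.])]
677 175 [array([260., 229.]), array([289., 189.])]
677 215 [array([257., 216.]), array([289., 173.])]
[571.78893496   7.90661162 213.1289636 ]
```

View pics/c4.png

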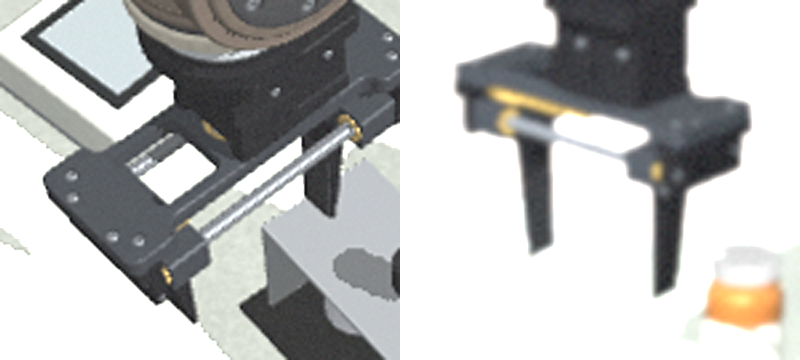

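The tips triangulate to z ≈ 213 where the state says 175, so the real fingertips are about 38 mm higher than reported. I'll calibrate this by touching the knob's top (z = 138) with the nearly closed fingers.

Emit:
move_arm(plan="0 0 -2 0 0.2;0 0 -1 0 0.2;0 0 -1 0 0.2;0 0 0 0 0.2")

```text
time_s: 2.47
position: [524.9, 30.0, 103.9]
eef_rot: [-0.0, 0.731, 0.682, -0.0]
contact_force: [-0.5, 0.7, 0.0]
grip_width: 19.2
grasp_force: 0.0
```

Emit:
move_arm(plan="0 0 -1 0 0.2;0 0 -1 0 0.2;0 0 0 0 0.2")

```text
time_s: 2.72
position: [524.9, 30.0, 102.0]
eef_rot: [-0.0, 0.731, 0.682, -0.0]
contact_force: [-0.1, -0.8, -0.4]
grip_width: 18.8
grasp_force: 0.0
```

Emit:
move_arm(plan="0 0 -1 0 0.2;0 0 -1 0 0.2;0 0 0 0 0.2")

```text
time_s: 2.97
position: [524.9, 30.0, 100.0]
eef_rot: [-0.0, 0.731, 0.682, -0.0]
contact_force: [0.2, -0.1, 0.3]
grip_width: 18.9
grasp_force: 0.0
```

Emit:
move_arm(plan="0 0 -1 0 0.2;0 0 -1 0 0.2;0 0 0 0 0.2")

```text
time_s: 3.22
position: [525.2, 30.0, 98.8]
eef_rot: [0.0, 0.731, 0.682, 0.0]
contact_force: [-2.2, 0.0, 8.5]
grip_width: 19.2
grasp_force: 4.1
```

Emit:
move_arm(plan="0 0 -1 0 0.2;0 0 -1 0 0.2;0 0 0 0 0.2")

```text
time_s: 3.47
position: [525.5, 30.0, 98.6]
eef_rot: [0.001, 0.731, 0.682, 0.001]
contact_force: [-7.9, -0.4, 30.0]
grip_width: 19.2
grasp_force: 15.1
```

Emit:
move_arm(plan="0 0 -1 0 0.2;0 0 -1 0 0.2;0 0 0 0 0.2")

```text
time_s: 3.72
position: [526.0, 30.0, 98.5]
eef_rot: [0.002, 0.731, 0.682, 0.002]
contact_force: [-13.4, -0.4, 52.3]
grip_width: 19.1
grasp_force: 26.3
```

Emit:
move_arm(plan="0 0 -1 0 0.2;0 0 -1 0 0.2;0 0 0 0 0.2")

```text
time_s: 3.97
position: [526.4, 30.0, 98.3]
eef_rot: [0.003, 0.731, 0.682, 0.002]
contact_force: [-20.1, -0.1, 74.5]
grip_width: 19.3
grasp_force: 37.5
```

Contact came at a reported z of 98.9, so the true tip is at reported z + 39 mm. I back off, open, and re-grip at reported z ≈ 70.

Emit:
move_arm(plan="0 0 18 0 0.6;0 0 0 0 0.6;0 0 0 0 0.6;0 0 0 0 0.6;0 0 0 0 0.6;0 0 0 0 0.6;0 0 0 0 0.6;0 0 0 0 0.6")

```text
time_s: 4.63
position: [524.9, 30.0, 109.7]
eef_rot: [-0.0, 0.731, 0.682, -0.0]
contact_force: [0.9, 0.7, -0.1]
grip_width: 56.7
grasp_force: 0.0
```

Emit:
move_arm(plan="0 0 -20 0 0.6;0 0 -15 0 0.6;0 0 -5 0 0.6;0 0 0 0 0.1;0 0 0 0 0.1;0 0 0 0 0.1;0 0 0 0 0.1;0 0 0 0 0.1;0 0 0 0 0.1;0 0 0 0 0.1", newtons=40)

```text
time_s: 5.47
position: [525.2, 30.0, 70.6]
eef_rot: [0.0, 0.731, 0.682, 0.0]
contact_force: [-0.5, -0.5, 4.2]
grip_width: 27.5
grasp_force: 40.0
```

Knob gripped: width 27.5 mm, force 40 N. Now the lift.

Emit:
move_arm(plan="0 0 10 0 0.1;0 0 15 0 0.1;0 0 20 0 0.1;0 0 20 0 0.1;0 0 20 0 0.1;0 0 12 0 0.1;0 0 0 0 0.1;0 0 0 0 0.1")

```text
time_s: 6.13
position: [525.0, 30.0, 167.6]
eef_rot: [0.0, 0.731, 0.682, 0.0]
contact_force: [0.1, 0.4, -2.0]
grip_width: 27.7
grasp_force: 40.0
```

Emit:
move_arm(plan="0 10 0 0 0.1;0 20 0 0 0.1;0 30 0 0 0.1;0 35 0 0 0.1;0 35 0 0 0.1;0 35 0 0 0.1;0 35 0 0 0.1;0 25 0 0 0.1;0 15 0 0 0.1;0 5 0 0 0.1")

```text
time_s: 6.97
position: [524.2, 277.2, 165.9]
eef_rot: [-0.0, 0.731, 0.683, -0.001]
contact_force: [0.2, -0.5, -2.3]
grip_width: 27.4
grasp_force: 40.0
```

Emit:
move_arm(plan="0 0 0 0 0.1;0 0 -20 0 0.1;0 0 -25 0 0.1;0 0 -25 0 0.1;0 0 -15 0 0.1;0 0 -8 0 0.1;0 0 -4 0 0.1;0 0 -2 0 0.1;0 0 0 0 0.1;0 0 0 0 0.1")

```text
time_s: 7.8
position: [525.5, 275.0, 69.1]
eef_rot: [0.0, 0.731, 0.682, 0.001]
contact_force: [0.6, 0.4, -1.3]
grip_width: 27.1
grasp_force: 40.0
```

Emit:
move_arm(plan="0 0 -1 0 0.1;0 0 -1 0 0.1;0 0 -1 0 0.1;0 0 0 0 0.1;0 0 0 0 0.1")

```text
time_s: 8.22
position: [525.3, 275.2, 66.6]
eef_rot: [0.0, 0.731, 0.682, 0.001]
contact_force: [-3.8, -0.7, 10.0]
grip_width: 27.1
grasp_force: 40.0
```

Emit:
move_arm(plan="0 0 1 0 0.6;0 0 0 0 0.6;0 0 0 0 0.6;0 0 0 0 0.6;0 0 0 0 0.6;0 0 20 0 0.8;0 0 30 0 1;0 0 30 0 1;0 0 30 0 1;0 0 0 0 1")

```text
time_s: 9.05
position: [527.1, 275.9, 181.7]
eef_rot: [0.002, 0.731, 0.682, 0.004]
contact_force: [-0.7, 0.7, 0.9]
grip_width: 85.1
grasp_force: 0.0
```

Emit:
move_arm(plan="0 -30 0 0 1;0 -40 0 0 1;0 -40 0 0 1;0 -40 0 0 1;0 -40 0 0 1;0 0 0 0 1;0 0 0 0 1")

```text
time_s: 9.63
position: [525.1, 83.2, 175.9]
eef_rot: [-0.0, 0.733, 0.681, -0.0]
contact_force: [-0.1, 1.1, 0.7]
grip_width: 95.3
grasp_force: 0.0
```

```bash
python3 - <<'E'
from h import *
print(sense()["position"]); c=cal("wrist"); w=save("wrist","w5.png"); s=save("scene","s5.png")
for p in([527,85,79],[519,-25,79],[525,275,134]): print(proj("wrist",p,c),proj("scene",p))
np.save("w5.npy",np.r_[c["o"],c["R"].as_quat()])
cv2.imwrite("pics/c5.png",np.vstack([cv2.resize(s[:,:,::-1],(400,300)),cv2.resize(w[:,:,::-1],(400,300))]) if 0 else np.hstack([cv2.resize(s[90:330,190:430,::-1],(400,400),interpolation=2),cv2.resize(w[:,:,::-1],(400,300))[:, :].copy() if 0 else cv2.resize(w[100:400,170:470,::-1],(400,400))]))
E
```

```text
[525.07577519  83.23660503 175.94170585]
[322.14605677 228.0070968 ] [365.59241985 236.32609421]
[321.98557078 343.24855982] [324.48975142 194.67742397]
[299.80685423 -20.15914122] [462.85334165 299.62696434]
```

View pics/c5.png

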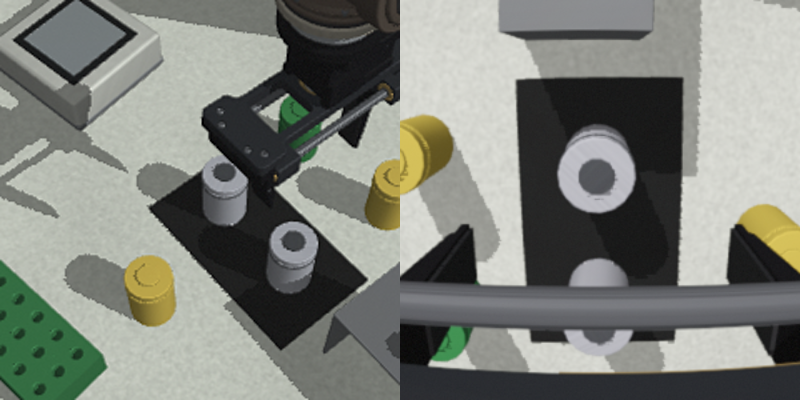

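The picture shows both buckets standing on the pad with the hood clear to the left. The left boss is at scene (366,235) and wrist (318,232), the right boss at scene (325,193). The window corners are near scene (201,114), (237,140) and (272,111).

```bash
python3 - <<'E'
from h import *
q=np.load("w5.npy"); c=cal("wrist"); c["o"]=q[:3]; c["R"]=R.from_quat(q[3:])
print("L scene",at_z("scene",365.8,234.6,79),"L wrist",at_z("wrist",317.75,232,79,c)); print("R scene",at_z("scene",325,193.2,79))
W=[at_z("scene",u,v,60) for u,v in((200.8,114),(236.8,140.4),(272.2,111))]; print(np.round(W),np.linalg.norm(W[0]-W[1]),np.linalg.norm(W[1]-W[2]),(W[0]+W[2])/2)
E
```

```text
L scene [524.31417171  82.89855627  79.        ] L wrist [523.04781394  81.82652361  79.        ]
R scene [516.1356928  -26.67587667  79.        ]
[[ 557. -352.   60.]
 [ 547. -246.   60.]
 [ 446. -257.   60.]] 105.87013338303588 101.72939189942464 [ 501.35260763 -304.41401874   60.        ]
```

Emit:
move_arm(plan="-1 -2 -30 0 1;0 0 -35 0 1;0 0 -40 0 1;0 0 -35 0 1;0 0 -25 0 1;0 0 -12 0 1;0 0 0 0 1;0 0 0 0 1", newtons=35)

```text
time_s: 10.4
position: [523.8, 84.2, -1.2]
eef_rot: [-0.0, 0.731, 0.683, -0.0]
contact_force: [0.4, -0.4, 0.4]
grip_width: 95.0
grasp_force: 0.0
```

Emit:
move_arm(plan="0 -1 0 0 0.3;0 0 0 0 0.3;0 0 0 0 0.3;0 0 0 0 0.3;0 0 0 0 0.3;0 0 0 0 0.3;0 0 0 0 0.3;0 0 0 0 0.3;0 0 0 0 0.3;0 0 0 0 0.3")

```text
time_s: 11.23
position: [523.7, 82.0, -0.8]
eef_rot: [-0.0, 0.731, 0.682, -0.0]
contact_force: [-2.5, -0.6, 5.3]
grip_width: 49.6
grasp_force: 35.0
```

Emit:
move_arm(plan="0 0 5 0 0.3;0 0 10 0 0.3;0 0 15 0 0.3;0 0 10 0 0.3;0 0 0 0 0.3;0 0 0 0 0.3;0 0 0 0 0.3;0 0 0 0 0.3")

```text
time_s: 11.9
position: [523.7, 82.0, 38.6]
eef_rot: [-0.0, 0.731, 0.682, -0.0]
contact_force: [-0.8, 0.2, -2.9]
grip_width: 49.3
grasp_force: 35.0
```

Emit:
move_arm(plan="0 0 0 0 0.3;0 0 0 0 0.3")

```text
time_s: 12.07
position: [523.8, 82.0, 38.7]
eef_rot: [-0.0, 0.731, 0.682, -0.0]
contact_force: [0.5, 0.5, -1.5]
grip_width: 49.3
grasp_force: 35.0
```

The left bucket weighs about 2–3 N, so it is probably the light one. I set it back.

Emit:
move_arm(plan="0 0 -10 0 0.3;0 0 -15 0 0.3;0 0 -8 0 0.3;0 0 -4 0 0.3;0 0 -2 0 0.3;0 0 -1 0 0.3;0 0 0 0 0.3;0 0 0 0 0.3")

```text
time_s: 12.73
position: [524.3, 82.0, -0.6]
eef_rot: [0.0, 0.731, 0.682, 0.0]
contact_force: [-0.9, 0.2, -2.9]
grip_width: 49.5
grasp_force: 35.0
```

Emit:
move_arm(plan="0 0 0 0 1;0 0 0 0 1;0 0 0 0 1;0 0 0 0 1;0 0 0 0 1;0 0 0 0 1;0 0 0 0 1;0 0 0 0 1;0 0 0 0 1")

```text
time_s: 13.48
position: [524.0, 82.0, -0.8]
eef_rot: [0.0, 0.731, 0.682, 0.0]
contact_force: [-0.2, -0.1, -0.0]
grip_width: 94.6
grasp_force: 0.0
```

Emit:
move_arm(plan="0 0 25 0 1;0 0 40 0 1;0 0 35 0 1;0 0 0 0 1;-2 -30 0 0 1;-2 -40 0 0 1;-3 -39 0 0 1;0 0 0 0 1;0 0 0 0 1")

```text
time_s: 14.23
position: [516.8, -28.6, 99.0]
eef_rot: [-0.0, 0.733, 0.681, -0.0]
contact_force: [0.7, 0.3, 0.1]
grip_width: 95.2
grasp_force: 0.0
```

```bash
python3 - <<'E'
from h import *
print(sense()["position"]); c=cal("wrist"); w=save("wrist","w6.png"); s=save("scene","s6.png")
print(proj("wrist",[516,-27,79],c),proj("scene",[524,83,79]))
np.save("w6.npy",np.r_[c["o"],c["R"].as_quat()])
cv2.imwrite("pics/c6.png",np.hstack([cv2.resize(s[150:300,290:440,::-1],(400,400),interpolation=2),cv2.resize(w[100:400,170:470,::-1],(400,400))]))
E
```

```text
[516.80289338 -28.63332626  98.97982961]
[318.4064643  253.69096159] [365.97069239 234.52731468]
```

View pics/c6.png

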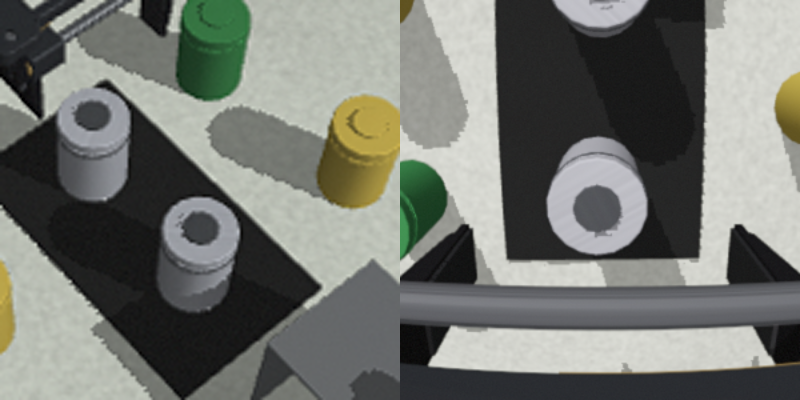

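Left bucket is upright at its old place (scene (365,235)). The right boss at wrist (318,255) matches the prediction for (516,-28), so I go down on it.

Emit:
move_arm(plan="-1 0 -30 0 1;0 0 -35 0 1;0 0 -25 0 1;0 0 -10 0 1;0 0 0 0 1;0 0 0 0 1")

```text
time_s: 14.83
position: [516.3, -26.3, -0.5]
eef_rot: [-0.0, 0.731, 0.682, -0.0]
contact_force: [0.1, -0.0, 0.9]
grip_width: 95.2
grasp_force: 0.0
```

Emit:
move_arm(plan="0 0 0 0 0.3;0 0 0 0 0.3;0 0 0 0 0.3;0 0 0 0 0.3;0 0 0 0 0.3;0 0 0 0 0.3;0 0 0 0 0.3;0 0 0 0 0.3;0 0 0 0 0.3;0 0 0 0 0.3")

```text
time_s: 15.67
position: [515.6, -27.0, -0.8]
eef_rot: [-0.0, 0.731, 0.682, -0.0]
contact_force: [-2.7, -0.6, 3.8]
grip_width: 49.5
grasp_force: 35.0
```

Emit:
move_arm(plan="0 0 5 0 0.3;0 0 10 0 0.3;0 0 15 0 0.3;0 0 10 0 0.3;0 0 0 0 0.3;0 0 0 0 0.3;0 0 0 0 0.3;0 0 0 0 0.3")

```text
time_s: 16.33
position: [515.7, -26.9, 38.6]
eef_rot: [-0.0, 0.731, 0.682, -0.0]
contact_force: [0.1, -0.0, -5.2]
grip_width: 49.5
grasp_force: 35.0
```

Emit:
move_arm(plan="0 0 0 0 0.3;0 0 0 0 0.3")

```text
time_s: 16.5
position: [515.8, -26.9, 38.7]
eef_rot: [-0.0, 0.731, 0.682, -0.0]
contact_force: [-0.1, -0.0, -6.0]
grip_width: 49.5
grasp_force: 35.0
```

The right bucket reads 5.2–6.0 N against 1.5–2.9 N for the left, so the right one is heavier. I carry it to the window at (501,-304).

Emit:
move_arm(plan="0 0 15 0 0.3;0 0 25 0 0.3;0 0 25 0 0.3;0 0 11 0 0.3;0 0 0 0 0.3;-1 -10 0 0 0.3;-1 -20 0 0 0.3;-2 -25 0 0 0.3;-2 -25 0 0 0.3;-2 -25 0 0 0.3")

```text
time_s: 17.33
position: [506.9, -133.3, 113.5]
eef_rot: [-0.001, 0.731, 0.682, -0.001]
contact_force: [-0.2, 0.6, -4.5]
grip_width: 49.8
grasp_force: 35.0
```

Emit:
move_arm(plan="-2 -30 0 0 0.3;-2 -30 0 0 0.3;-1 -30 0 0 0.3;-1 -30 0 0 0.3;-1 -25 0 0 0.3;0 -17 0 0 0.3;0 -10 0 0 0.3;0 0 -5 0 0.3;0 0 -5 0 0.3;0 0 0 0 0.3")

```text
time_s: 18.17
position: [500.4, -302.3, 103.6]
eef_rot: [-0.001, 0.731, 0.682, -0.0]
contact_force: [-0.1, 0.8, -4.6]
grip_width: 49.3
grasp_force: 35.0
```

Emit:
move_arm(plan="0 0 0 0 0.3;0 0 0 0 0.3;0 0 0 0 0.3;0 0 0 0 0.3;0 0 0 0 0.3;0 0 0 0 0.3")

```text
time_s: 18.67
position: [501.1, -303.9, 105.3]
eef_rot: [0.0, 0.731, 0.682, 0.0]
contact_force: [-0.7, 0.3, -5.5]
grip_width: 49.5
grasp_force: 35.0
```

```bash
python3 - <<'E'
from h import *
print(sense()); s=save("scene","s7.png"); d=save("side","d7.png"); w=save("wrist","w7.png")
print(proj("scene",[501,-304,60]),proj("scene",[501,-304,110]),proj("side",[501,-304,60]))
cv2.imwrite("pics/c7.png",np.vstack([np.hstack([cv2.resize(s,(400,300)),cv2.resize(d,(400,300))]),np.hstack([cv2.resize(w,(400,300)),cv2.resize(s[60:180,170:330],(400,300))])])[:,:,::-1])
E
```

```text
{'time_s': 18.6667, 'joint_pos': array([-6.57891747e-01,  5.14333666e-01,  1.73282594e+00,  4.89636062e-05,
        8.94057706e-01, -5.88224250e-01]), 'qvel': array([-0.00086214,  0.00163953, -0.0017962 , -0.00036736,  0.00105467,
        0.00032513]), 'joint_efforts': array([ 1.04472090e-01, -6.19831610e+01, -2.34866345e+01,  3.51592409e-02,
        7.11164251e-02,  1.27401381e-03]), 'position': array([ 501.09537075, -303.9150948 ,  105.33254707]), 'eef_rot': array([1.82119035e-04, 7.31314467e-01, 6.82040406e-01, 4.91714249e-05]), 'contact_force': array([-0.69901311,  0.33145576, -5.48884961]), 'ft_torque': array([0.05087834, 0.03458307, 0.01058849]), 'grasp_force': 34.99918148852885, 'grip_width': 49.46271258155269}
[236.79728099 112.51903872] [232.97144263  94.53793952] [423.14622199 213.04555353]
```

View pics/c7.png

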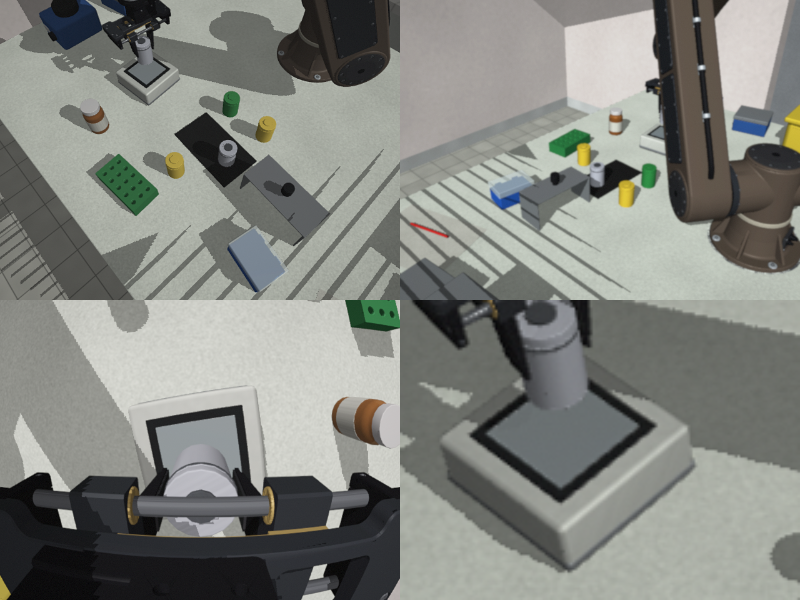

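The right bucket hangs upright over the window: its underside is at scene ≈ (233,95) and the window centre at (235,112), as predicted for a 50 mm height. The left bucket stands on the pad, the hood stands clear, and the rack, tip box and jar look undisturbed.

```bash
python3 -c "
from cell import finish_job
print(finish_job())"
```

```text
the job is handed in; nothing more can be done
None
```

Job handed in at 18.7 s: the heavier bucket is the right one (about 5.5 N against about 2.2 N for the left), held upright about 5 cm over the window centre, with the left bucket standing on the pad and the hood on the bench clear of it; the call returned no verdict.

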